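Vent the leak-test rig and reset its throttle two turns off the seat

ROBOT

A 7-joint arm with a two-finger parallel gripper is mounted at the origin on the work surface. World frame = base frame: x ahead of the robot, y to its left, z up, the work surface at z = 0. Lengths are in m, angles in rad, forces in N, time in s.
With the tool pointing down it reaches from about 0.4 to 0.85 m from the base axis. Payload 10.4 kg.
Tool frame: the origin (TCP) lies between the finger pads, 19 mm behind the fingertips; this is the grasp point; z points along the fingers, y is the line along which they close (so a half turn about z gives the same grasp; the last joint's range is limited). The gripper opens to 85 mm and grips with 20 to 120 N. Pads are 22 mm wide; open, the fingers measure 114 mm over their backs; the gripper's body (76 mm by 85 mm) begins 54 mm behind the grasp point. The pads swing forward as they close: fully open they stand 13 mm farther back than shut.
Start: joints at [1.217, 0.332, -0.065, 1.46, 0.022, 1.35, -0.088], TCP at [0.203, -0.591, 0.25] pointing down, gripper open.
Joint ranges: [-2.6, 2.6], [-0.5, 2.12], [-1.47, 1.34], [0.16, 2.42], [-1.27, 4.41], [0.06, 2.06], [-2.6, 2.6]. Speed limits (rad/s): [2.22, 2.22, 2.79, 2.79, 3.14, 3.14, 3.14].

INTERFACE

Orientations are given as [roll, pitch, yaw] about the fixed x, y, z axes, in that order (R = Rz(yaw) Ry(pitch) Rx(roll)).
In Python, from station import observe, get_image, hand_in gives the robot as it stands.
- The arm moves only by the shell command python3 -m jog 'ROWS' [OPENING] [FORCE]. ROWS is JSON, a list of rows, each a list of 6 numbers: the shift along the tool's x, y, z in units of 800 mm (1.0 is 800 mm), then the turn, a rotation vector about the tool's x, y, z in units of 2 pi rad (1.0 is 2 pi rad). A call has 1 to 20 rows; each row is the pose to reach, as a shift and turn from the pose commanded when the call began, along the tool's axes at that moment, turning the shorter way round; what a row does not reach only later rows make up. A row lasts 1/10 s, in which the tool goes at most 50 mm and 8.59 degrees, less where a joint would pass 70% of its speed; a pose out of reach is approached as far as the arm can. A call with a number of a shift or a turn outside -1 to 1 is refused whole. A call with a gripper value outside its range is refused whole. OPENING is the opening, from -1 (shut) to 1 (fully open), set as the call begins (- or left out, the last holds). The fingers move at their own pace and stop on an object; FORCE is the grip in N (left out, the last holds). Time passes only in rows, so rows that repeat a pose let the fingers close. It gives the time, the measured TCP pose, the force, the opening and the grip force at its end, in the units of the state.
- observe(): the state, without advancing time (a new reading comes with each control period).
- get_image(name): name is "scene" or "top" or "wrist"; returns a dict with "color" (480x640x3 uint8, red, green, blue), "z_map" (480x640 float32, m along the optical axis (not along the pixel's ray), 0 where there is no reading), "fx", "fy", "cx", "cy" (pixels), "R" (3x3) and "t" (3): a world point X has camera coordinates R X + t. Camera axes: x right, y down, z forward; pixel columns grow to the right and rows downward; lengths in m; the calibration is good to about 2 mm. A picture is of the moment at which its call begins.
- hand_in(): hands the job in; it is judged then, once.
The state is a dict: "clock": time; "q": joint angles; "qvel": joint speeds; "effort": joint torques, N m; "tcp_pos": TCP position; "tcp_rot": TCP orientation; "contact_force": force on the tool from outside, world axes, zero at the start; "ft_torque": the same for the moment, N m; "grip_width": finger opening in m; "grasp_force": force on a finger pad.
Only numpy, scipy, OpenCV 4.12 (cv2) and the standard library are available. Lean on these libraries where they do the work, as an engineer would, in place of code of your own. Each camera call takes 0.05 s, during which the arm holds its last target. There are 200 camera calls.

TASK

On the leak-test rig, throw the change-over lever into its red-marked vent notch so that the line is dead; then wind the blue throttle handwheel clockwise (seen from above) until it stops on its seat, and back it off exactly two turns. Finish gripping the wheel's black revolving handle with the wheel at rest there, so that the setting cannot creep while I nip up the gland nut: do not let go, and leave the comparator stand, the caliper and the loose cup alone.

Things in the scene. Friction and masses are not known exactly. Their poses are not given: they have to be found in the camera images.
- rig: leak-test rig, bolted down: black iron base 190 (x) x 360 (y) x 18 mm; along y a pipe, with a grey valve block with upright lever (y = +110 mm), a 50 mm pressure gauge (y = +10, top at 150 mm) with a test nest in front, and a bronze globe valve with blue handwheel on top (y = -100). Origin: centre of the base's underside, on the bench; z up, x away from the robot at yaw 0 (yaw varies by 0.3 rad)
- lever_pivot (a point): centre of the lever's pivot pin, 110 mm to +y of the rig's origin and 85 mm above the bench; axes as the rig's. The lever swings in the rig's x-z plane through this point
- lever_ball (a point): centre of the black ball, 30 mm in diameter, at the lever's end, 125 mm from the pivot, about 199 mm above the bench when in a notch. The rod below it is 11 mm thick; a steel plunger carrier sits on the rod and ends 32 mm below the ball's centre
- vent_notch (a point): bottom of the red-painted notch on the edge of the quadrant plate beside the lever (14 mm to +y of the lever's plane, 52 mm from the pivot): the vent position, on the side of the robot (-x of the rig). The green notch is the supply position, on the far side (+x); red and green bars on the block's top show the same sides
- changeover (a joint): lever angle, rad: 0 = in the green supply notch (start), leaning 0.42 rad to the rig's +x; 0.83 = in the red vent notch, leaning 0.42 rad to -x. A spring plunger on the lever rides on the quadrant: about 8 N at the ball to leave a notch, light in between (it stays where left), and within 0.08 rad of a notch it drops in by itself; end stops at -0.06 and 0.90
- wheel_axis (a point): centre of the blue handwheel (vertical axis, three spokes, rim 104 mm in outer diameter and 12 mm thick), in the plane of its rim, 155 mm above the bench, 100 mm to -y of the rig's origin; axes as the rig's. The wheel does not rise as it turns
- throttle (a joint): opening of the throttle wheel, rad: 0 = closed, on its seat (hard stop); grows anticlockwise seen from above as it opens, 12.566 = two turns open; the stem runs on to 4 turns. Starts about 0.4 to 1.45 turns open. Turns stiffly, about 3 N at the handle, and stays where it is left
- crank_handle: the wheel's black revolving handle, an upright barrel 20 mm in diameter, 52 mm long, 43 mm from the wheel's axis; spins freely on its spindle, so it can be gripped from above and led round without turning the gripper. Origin: middle of the barrel, 192 mm above the bench (37 mm over the rim's plane). From the wheel's axis it lies along (cos q, sin q) in the rig's frame, q = joint throttle
- comparator: bystander: dial comparator stand, black round base 120 mm in diameter, 235 mm tall, loose, 3 kg; origin under the base's centre
- caliper: bystander: steel vernier caliper lying flat, 240 mm long (its x), 60 mm over the jaws, 8 mm thick; loose; origin under the middle of the beam
- cup: bystander: loose turned steel cup 54 mm across, 16 mm high, on the bench right of the rig; origin under its centre

How it is judged:
On the way, in this order (a step that is already met when the one before it is completed fails the run):
1. the lever lies in the red vent notch (value of joint changeover above 0.78 rad and velocity of joint changeover below 0.2 rad/s), for 0.2 s.
2. the throttle is closed to its stop (value of joint throttle below 0.08 rad), for 0.2 s.
3. the throttle is backed off two turns (value of joint throttle between 12.266 and 12.866 rad), for 0.3 s.
At the end, for the whole second after the job is handed in: The lever is in the red vent notch (joint over 0.78 rad); the throttle, after having been on its stop, stands two turns open within 0.3 rad (17 degrees) and does not turn; and the fingers grip the revolving handle (over 3 N, TCP within 32 mm of the barrel's middle) (all of step 3 and value of joint changeover above 0.78 rad and velocity of joint throttle between -0.1 and 0.1 rad/s and contact force between the fingers and crank_handle above 3 N and distance between the grasp point and crank_handle below 0.032 m); the arm keeps its last pose, push and grip.
It fails at once if the comparator stand is shifted (distance of comparator from where it was at the start of the episode above 0.02 m).
It fails at once if the caliper is shifted (distance of caliper from where it was at the start of the episode above 0.02 m).
It fails at once if the loose cup is shifted (distance of cup from where it was at the start of the episode above 0.02 m).
It also fails if it takes over 69 s, if anything falls off the work surface, if the arm or the gripper's body presses on something with over 40 N, if the wrist force passes 120 N, or if a joint passes its speed limit or range.

## Working session

There is one attempt and no reset: what is moved stays moved. The work goes in short steps, Python scripts to look and compute and a shell command to move; the robot and the scene stay as the last step left them, time stands still between calls to the robot, and variables do not carry over. Pictures are saved under pics/ and viewed, at most 10 in all, crops included, and the job is handed in when it is done.

```bash
ls; mkdir -p pics; python3 - <<'E'
from station import observe,get_image
import cv2,numpy as np
s=observe();print({k:np.round(v,3) for k,v in s.items()})
ims=[]
for n in("top","scene"):
    d=get_image(n);np.savez(f"pics/{n}.npz",**d);cv2.imwrite(f"pics/{n}0.png",d["color"][:,:,::-1])
    print(n,d["fx"],d["cx"],d["cy"],np.round(d["R"],3).tolist(),np.round(d["t"],3), np.round(-d["R"].T@d["t"],3))
E
```

```text
pics
{'clock': np.float64(0.0), 'q': array([ 1.217,  0.333, -0.065,  1.461,  0.022,  1.35 , -0.088]), 'qvel': array([ 0.001,  0.001, -0.001,  0.   , -0.   ,  0.002,  0.   ]), 'effort': array([-2.0000e-03, -6.2544e+01,  4.8000e-02, -3.9161e+01,  1.6000e-02,
        1.0000e-02,  0.0000e+00]), 'tcp_pos': array([ 0.203, -0.591,  0.249]), 'tcp_rot': array([-3.14 ,  0.   ,  0.331]), 'contact_force': array([0.693, 0.159, 0.371]), 'ft_torque': array([ 0.046, -0.044, -0.016]), 'grasp_force': np.float64(0.0), 'grip_width': np.float64(0.085)}
top 538.3283928693729 316.08469810750023 241.24273944073747 [[-0.001, -1.0, 0.018], [-0.992, -0.002, -0.127], [0.127, -0.018, -0.992]] [-0.041  0.535  1.219] [ 0.376 -0.017  1.277]
scene 542.3882561914644 320.3072303301137 238.22079597466367 [[0.277, 0.961, -0.013], [0.813, -0.241, -0.53], [-0.512, 0.136, -0.848]] [-0.113 -0.374  1.853] [ 1.284 -0.234  1.372]
```

View pics/top0.png

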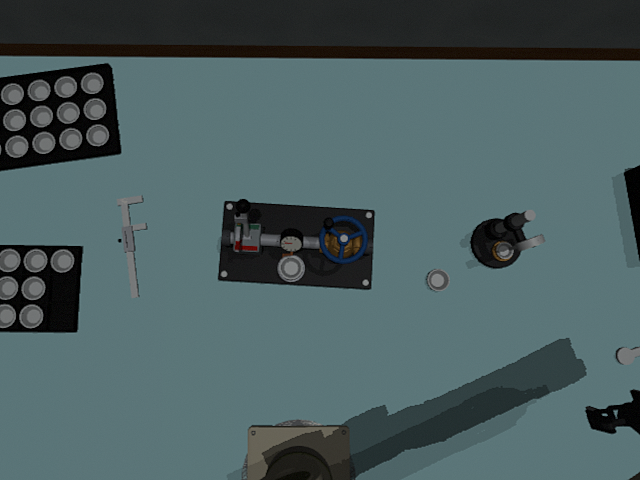

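View pics/scene0.png

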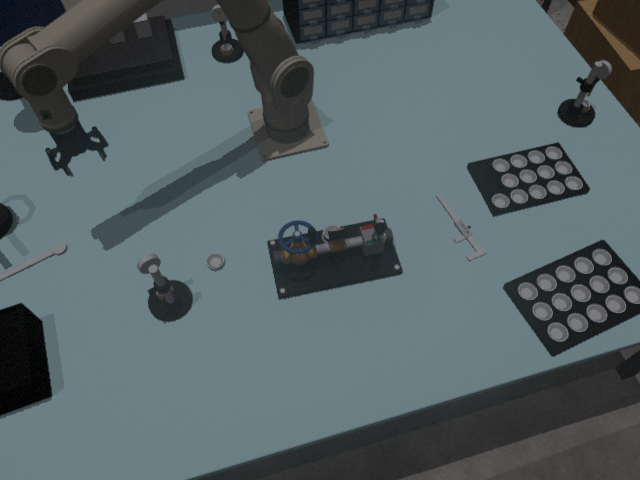

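The top view shows the rig with bolts near (229,206), (369,215), (366,283) and (224,274). The wheel is at (343,240), its black handle at about (328,224), and the ball at about (243,205), leaning to the far side. The caliper is at (130,245), the cup at (437,280) and the comparator at (500,243).

```bash
cat > h.py <<'E'
import numpy as np,cv2
def ray(d,u,v,z):
    c=-d["R"].T@d["t"]; r=d["R"].T@np.array([(u-d["cx"])/d["fx"],(v-d["cy"])/d["fy"],1.]); return c+r*(z-c[2])/r[2]
def proj(d,X):
    p=d["R"]@np.asarray(X)+d["t"]; return d["fx"]*p[0]/p[2]+d["cx"],d["fy"]*p[1]/p[2]+d["cy"]
def blue(d):
    hsv=cv2.cvtColor(d["color"],cv2.COLOR_RGB2HSV); m=((hsv[:,:,0]>100)&(hsv[:,:,0]<125)&(hsv[:,:,1]>140)&(hsv[:,:,2]>40)).astype(np.uint8)
    return m
E
python3 - <<'E'
from h import *
d=dict(np.load("pics/top.npz"));c=d["color"]
m=blue(d);m[:200]=0;m[275:]=0;m[:,:300]=0;m[:,385:]=0
pts=cv2.findNonZero(m);hull=cv2.convexHull(pts);e=cv2.fitEllipse(hull);print("wheel",e)
W=ray(d,e[0][0],e[0][1],.157);print("W",W, "diam",e[1][0]*W[2])
for s in(1,-1):pass
g=cv2.cvtColor(c,cv2.COLOR_RGB2HSV)
w=((g[:,:,1]<40)&(g[:,:,2]>140)).astype(np.uint8)
n,_,st,ce=cv2.connectedComponentsWithStats(w)
B=[]
for i in range(1,n):
    x,y=ce[i]
    if 215<x<380 and 198<y<292 and 4<st[i][4]<200: print("bolt",ce[i].round(1),st[i][4],ray(d,x,y,.02).round(4))
k=(c.max(2)<45).astype(np.uint8)
for i,(x0,x1,y0,y1) in enumerate([(312,350,208,242),(228,262,192,222)]):
    cv2.imwrite(f"pics/crop{i}.png",cv2.resize(c[y0:y1,x0:x1,::-1],None,fx=10,fy=10,interpolation=0))
a=cv2.imread("pics/crop0.png");b=cv2.imread("pics/crop1.png");H=340
cv2.imwrite("pics/crops.png",np.hstack([a[:300],b[:300]]))
s=dict(np.load("pics/scene.npz"));m=blue(s);m[:210]=0;m[262:]=0;m[:,:270]=0;m[:,325:]=0
e=cv2.fitEllipse(cv2.convexHull(cv2.findNonZero(m)));print("scene",e,ray(s,*e[0],.155), "proj",proj(s,W))
E
```

```text
wheel ((343.24395751953125, 239.14109802246094), (47.86592102050781, 48.3329963684082), 116.87395477294922)
W [ 0.52430874 -0.09522988  0.157     ] diam 7.514949600219728
scene ((297.306640625, 236.10401916503906), (30.735876083374023, 32.579654693603516), 106.82775115966797) [ 0.52546282 -0.09504103  0.155     ] proj (np.float64(297.09001349222234), np.float64(235.36622832157565))
```

View pics/crops.png

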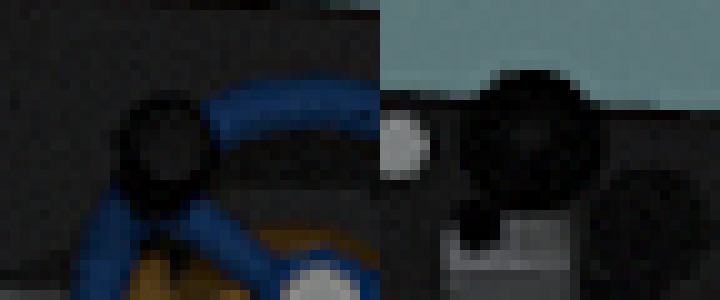

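The crops put the handle top at image (328.7,223.2) and the ball centre at (243.2,205.8).

```bash
python3 - <<'E'
from h import *
d=dict(np.load("pics/top.npz"));c=d["color"]
g=cv2.cvtColor(c,cv2.COLOR_RGB2HSV)
w=((g[:,:,1]<50)&(g[:,:,2]>80)).astype(np.uint8)
n,_,st,ce=cv2.connectedComponentsWithStats(w)
P=[]
for i in range(1,n):
    x,y=ce[i]
    if 215<x<380 and 198<y<292 and 12<st[i][4]<60: print("bolt",ce[i].round(1),st[i][4],ray(d,x,y,.021).round(4)); P.append(ray(d,x,y,.021))
P=np.array(P)
W=ray(d,343.24,239.14,.157);H=ray(d,328.7,223.2,.218);B=ray(d,243.2,205.8,.199)
print("W",W,"H",H,"r",np.hypot(*(H-W)[:2]),"ang",np.arctan2(*(H-W)[1::-1]),"B",B)
s=dict(np.load("pics/scene.npz"))
for z in(.199,):print("ball in scene",proj(s,B),"handle",proj(s,H))
for n,u,v,z in(("comp",500,243,0.02),("cup",437,280,.01),("cal",130,245,.004)):print(n,ray(d,u,v,z))
E
```

```text
bolt [229.1 206.2] 27 [0.6205 0.1652 0.021 ]
bolt [368.5 214.8] 28 [ 0.6007 -0.1651  0.021 ]
bolt [238.6 217.6] 14 [0.5933 0.1421 0.021 ]
bolt [231.6 236.8] 18 [0.5473 0.1579 0.021 ]
bolt [343.5 238. ] 44 [ 0.545  -0.1053  0.021 ]
bolt [223.6 273.6] 30 [0.4608 0.1747 0.021 ]
bolt [365.3 282.3] 28 [ 0.4407 -0.1555  0.021 ]
W [ 0.52431106 -0.09522157  0.157     ] H [ 0.54825839 -0.06219389  0.218     ] r 0.04079586399568708 ang 0.9434432123349588 B [0.58677257 0.11071261 0.199     ]
ball in scene (np.float64(379.64368951925763), np.float64(227.06700670026527)) handle (np.float64(310.87645033877453), np.float64(227.05075012003857))
comp [ 0.53378997 -0.47650163  0.02      ]
cup [ 0.44674459 -0.32644188  0.01      ]
cal [0.52973961 0.39975686 0.004     ]
```

The geometry agrees. The rig origin is (0.531, 0.005) with yaw -0.060. The wheel axis is (0.5245, -0.095), the pivot is (0.537, 0.1145), and the handle is at q ≈ 1.00 + 2π ≈ 7.29. Next I turn the tool to yaw 0 and go beyond the ball with the fingers shut.

```bash
python3 -m jog '[[0,0,-0.064,0,0,0],[0.802,-0.652,-0.064,0,0,0.0527],[0.802,-0.652,-0.064,0,0,0.0527],[0.802,-0.652,-0.064,0,0,0.0527],[0.802,-0.652,-0.064,0,0,0.0527],[0.802,-0.652,-0.064,0,0,0.0527],[0.802,-0.652,-0.064,0,0,0.0527],[0.802,-0.652,-0.064,0,0,0.0527],[0.802,-0.652,-0.064,0,0,0.0527],[0.802,-0.652,-0.064,0,0,0.0527],[0.802,-0.652,-0.064,0,0,0.0527],[0.802,-0.652,-0.064,0,0,0.0527],[0.802,-0.652,-0.064,0,0,0.0527],[0.802,-0.652,-0.064,0,0,0.0527],[0.802,-0.652,-0.064,0,0,0.0527],[0.802,-0.652,-0.064,0,0,0.0527],[0.802,-0.652,-0.064,0,0,0.0527],[0.802,-0.652,-0.064,0,0,0.0527],[0.802,-0.652,-0.064,0,0,0.0527],[0.802,-0.652,-0.064,0,0,0.0527]]' -1
```

```text
clock: 2.1
tcp_pos: [0.6403, 0.1109, 0.3004]
tcp_rot: [3.141, 0.001, 0.001]
contact_force: [0.0, -0.4, -0.2]
grip_width: 0.0001
grasp_force: 0.0
```

```bash
python3 -m jog '[[0,0,0.05,0,0,0],[0,0,0.1,0,0,0],[0,0,0.122,0,0,0],[0,0,0.122,0,0,0],[-0.012,0,0.122,0,0,0],[-0.024,0,0.122,0,0,0],[-0.036,0,0.122,0,0,0],[-0.048,0,0.122,0,0,0],[-0.06,0,0.122,0,0,0],[-0.072,0,0.122,0,0,0],[-0.084,-0.002,0.122,0,0,0],[-0.096,-0.002,0.122,0,0,0],[-0.108,-0.003,0.122,0,0,0],[-0.12,-0.004,0.122,0,0,0],[-0.13,-0.005,0.122,0,0,0],[-0.14,-0.006,0.122,0,0,0],[-0.15,-0.007,0.122,0,0,0],[-0.158,-0.008,0.122,0,0,0],[-0.158,-0.008,0.122,0,0,0],[-0.158,-0.008,0.122,0,0,0]]'
python3 - <<'E'
from h import *
from station import get_image
d=get_image("scene");np.savez("pics/s1.npz",**d)
p=(0.5374,0.1146);x=np.cos(-.06),np.sin(-.06)
for a in(.42,0,-.42):
  B=(p[0]+.125*np.sin(a)*x[0],p[1]+.125*np.sin(a)*x[1],.085+.125*np.cos(a));print(a,np.round(B,3),np.round(proj(d,B),1))
cv2.imwrite("pics/s1.png",cv2.resize(d["color"][180:280,270:420,::-1],None,fx=5,fy=5,interpolation=2))
E
```

```text
clock: 4.1
tcp_pos: [0.5218, 0.116, 0.2074]
tcp_rot: [-3.139, -0.021, -0.004]
contact_force: [37.5, 0.1, -11.1]
grip_width: -0.0003
grasp_force: 19.2
0.42 [0.588 0.112 0.199] [380.1 227.4]
0 [0.537 0.115 0.21 ] [375.1 209.2]
-0.42 [0.487 0.118 0.199] [369.6 196.4]
```

View pics/s1.png

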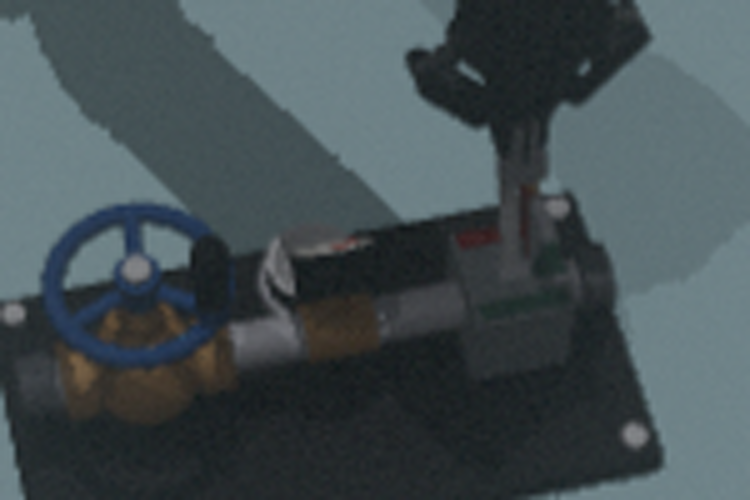

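The view shows the lever's rod pushed toward the red side, with the ball hidden behind the gripper. 37 N suggests it is on the end stop. I back off, lift and look.

```bash
python3 -m jog '[[0.02,0,0,0,0,0],[0.05,0,0,0,0,0],[0.05,0,-0.06,0,0,0],[0.05,0,-0.12,0,0,0],[0.05,0.2,-0.12,0,0,0],[0.05,0.2,-0.12,0,0,0],[0.05,0.2,-0.12,0,0,0],[0.05,0.2,-0.12,0,0,0],[0.05,0.2,-0.12,0,0,0]]' 
python3 - <<'E'
from h import *
from station import get_image
d=get_image("scene");t=get_image("top")
p=(0.5374,0.1146);x=np.cos(-.06),np.sin(-.06)
for a in(-.25,-.35,-.42,-.48):
  B=(p[0]+.125*np.sin(a)*x[0],p[1]+.125*np.sin(a)*x[1],.085+.125*np.cos(a));print(a,np.round(proj(d,B),1),np.round(proj(t,B),1))
a=cv2.resize(d["color"][180:240,350:410,::-1],None,fx=6,fy=6,interpolation=0)
b=cv2.resize(t["color"][200:260,220:280,::-1],None,fx=6,fy=6,interpolation=0)
cv2.imwrite("pics/s2.png",np.hstack([a,b]))
E
```

```text
clock: 5.05
tcp_pos: [0.5535, -0.0452, 0.3003]
tcp_rot: [3.141, -0.001, -0.005]
contact_force: [-0.4, 1.2, -1.3]
grip_width: 0.0001
grasp_force: 0.0
-0.25 [371.8 200.7] [239.3 244.6]
-0.35 [370.5 198. ] [239.  250.7]
-0.42 [369.6 196.4] [238.9 254.9]
-0.48 [368.9 195.1] [238.8 258.4]
```

View pics/s2.png

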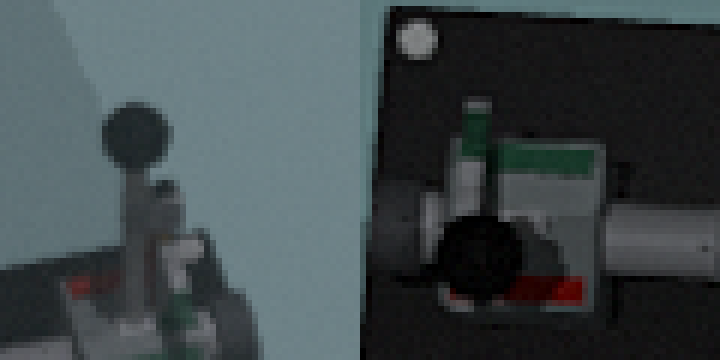

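The ball is at (372.5,202.5) in the scene view and (240,243) in the top view. That is a lean of about -0.22, so the joint is at about 0.64, past centre but short of the notch. I re-push gently, a little higher.

```bash
python3 -m jog '[[0.006,-0.2,0,0,0,0],[0.006,-0.2,0,0,0,0],[0.006,-0.2,0,0,0,0],[0.006,-0.2,0,0,0,0],[0.006,-0.2,0.06,0,0,0],[0.006,-0.2,0.11,0,0,0],[0.006,-0.2,0.11,0,0,0]]'; for i in 1; do python3 -m jog '[[-0.01,0,0,0,0,0],[-0.02,0,0,0,0,0],[-0.03,0,0,0,0,0],[-0.03,0,0,0,0,0]]'; python3 -m jog '[[-0.006,0,0,0,0,0],[-0.012,0,0,0,0,0],[-0.012,0,0,0,0,0]]'; done
python3 - <<'E'
from h import *
from station import get_image
d=get_image("scene");t=get_image("wrist")
a=cv2.resize(d["color"][170:250,340:420,::-1],None,fx=5,fy=5,interpolation=0)
b=cv2.resize(t["color"][::,:,::-1],(533,400))
cv2.imwrite("pics/s3.png",np.hstack([a,b])[:,:800])
E
```

```text
clock: 5.85
tcp_pos: [0.5556, 0.118, 0.207]
tcp_rot: [3.141, 0.008, 0.003]
contact_force: [-0.4, -1.2, -0.2]
grip_width: 0.0001
grasp_force: 0.0
clock: 6.25
tcp_pos: [0.5357, 0.1178, 0.214]
tcp_rot: [-3.141, -0.006, 0.0]
contact_force: [5.8, 3.4, -0.3]
grip_width: -0.0
grasp_force: 2.6
clock: 6.55
tcp_pos: [0.5278, 0.1178, 0.2137]
tcp_rot: [-3.14, -0.009, -0.001]
contact_force: [12.4, 4.4, -7.0]
grip_width: 0.0
grasp_force: 6.0
```

View pics/s3.png

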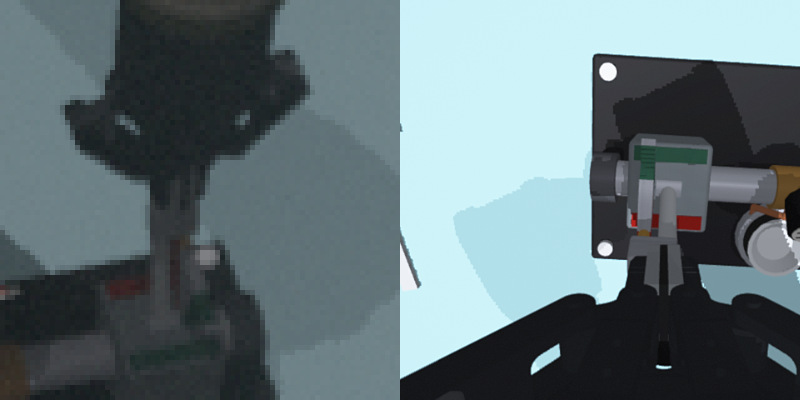

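The lever moves under rising force and the finger blocks the view. Gripping the ball and leading it along its arc is surer.

```bash
python3 -m jog '[[0.02,0,0,0,0,0],[0.03,0,-0.06,0,0,0],[0.03,0,-0.11,0,0,0],[-0.028,0,-0.11,0,0,0],[-0.028,0,-0.11,0,0,0],[-0.028,0,-0.11,0,0,0]]' 1 60; python3 - <<'E'
from h import *
from station import get_image
d=get_image("scene");t=get_image("wrist")
a=cv2.resize(d["color"][170:250,340:420,::-1],None,fx=5,fy=5,interpolation=0)
b=cv2.resize(t["color"][::,:,::-1],(533,400))
b=b[:,60:460]
cv2.imwrite("pics/s4.png",np.hstack([a,b])[:,:800])
print(np.round(-t["R"].T@t["t"],3))
p=(0.5374,0.1146);x=np.cos(-.06),np.sin(-.06)
for a in(-.2,-.3,-.42,-.48):
  B=(p[0]+.125*np.sin(a)*x[0],p[1]+.125*np.sin(a)*x[1],.085+.125*np.cos(a));print(a,np.round(B,3),np.round(proj(t,B),1),np.round((np.array(proj(d,B))-[340,170])*5))
E
```

```text
clock: 7.25
tcp_pos: [0.5021, 0.1171, 0.301]
tcp_rot: [3.14, -0.003, -0.0]
contact_force: [-0.1, 0.6, 0.7]
grip_width: 0.0845
grasp_force: 0.0
[0.573 0.116 0.425]
-0.2 [0.513 0.116 0.208] [316.7 238.5] [162. 161.]
-0.3 [0.501 0.117 0.204] [315.3 258.3] [156. 147.]
-0.42 [0.487 0.118 0.199] [313.9 278.8] [148. 132.]
-0.48 [0.48  0.118 0.196] [313.3 287.7] [144. 126.]
```

View pics/s4.png

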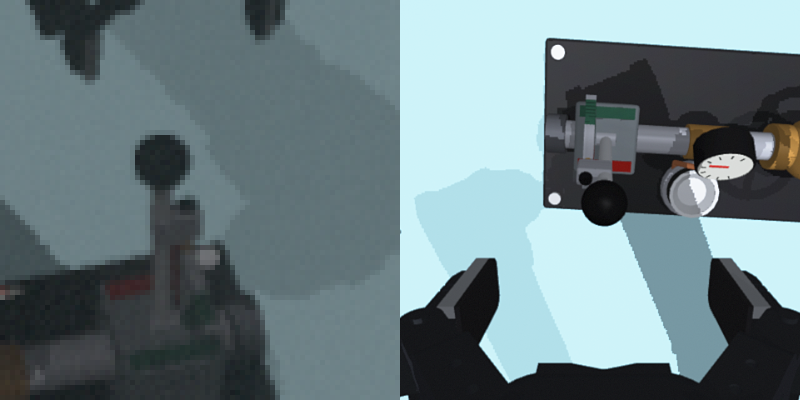

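The ball is still at a lean of about -0.21 (scene crop (163,161), wrist crop (205,202)). It sits between the open fingers, so I grip it.

```bash
python3 -m jog '[[0.0115,0,0,0,0,0],[0.0115,0,0.06,0,0,0],[0.0115,0,0.115,0,0,0],[0.0115,0,0.115,0,0,0]]' 1 60;  python3 -m jog '[[0,0,0,0,0,0],[0,0,0,0,0,0],[0,0,0,0,0,0],[0,0,0,0,0,0],[0,0,0,0,0,0],[0,0,0,0,0,0]]' -1 60; python3 -m jog '[[-0.006,0,0.001,0,0,0],[-0.012,-0.001,0.003,0,0,0],[-0.018,-0.001,0.005,0,0,0],[-0.018,-0.001,0.005,0,0,0],[-0.018,-0.001,0.005,0,0,0]]'
```

```text
clock: 7.75
tcp_pos: [0.5099, 0.116, 0.2022]
tcp_rot: [3.141, 0.009, -0.0]
contact_force: [-0.0, -1.5, -1.1]
grip_width: 0.0853
grasp_force: 0.0
clock: 8.35
tcp_pos: [0.513, 0.1163, 0.2096]
tcp_rot: [3.14, -0.003, -0.001]
contact_force: [-1.3, -3.4, 9.8]
grip_width: 0.0274
grasp_force: 58.3
clock: 8.85
tcp_pos: [0.504, 0.117, 0.2074]
tcp_rot: [-3.14, -0.016, -0.003]
contact_force: [26.1, -0.9, -0.8]
grip_width: 0.0271
grasp_force: 59.5
```

```bash
python3 -m jog '[[0,0,0,0,0,0],[0,0,0,0,0,0],[0,0,0,0,0,0],[0,0,0,0,0,0]]'; python3 - <<'E'
from h import *
from station import get_image
d=get_image("scene");t=get_image("wrist")
a=cv2.resize(d["color"][175:235,340:400,::-1],None,fx=6,fy=6,interpolation=0)
b=t["color"][:360,140:500,::-1]
cv2.imwrite("pics/s5.png",np.hstack([a,b]))
E
```

```text
clock: 9.25
tcp_pos: [0.5037, 0.1171, 0.2072]
tcp_rot: [-3.14, -0.015, -0.003]
contact_force: [23.7, -1.8, 0.3]
grip_width: 0.0267
grasp_force: 59.6
```

View pics/s5.png

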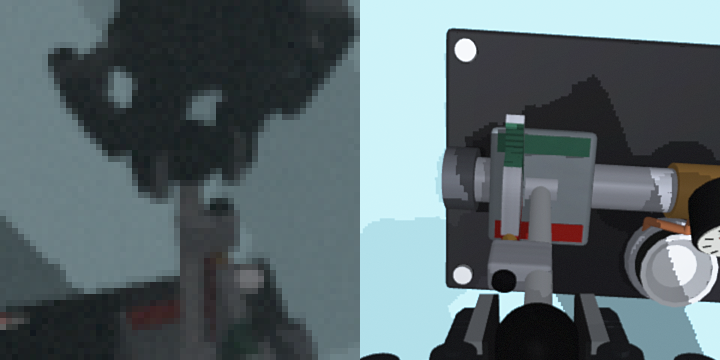

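The ball is slipping in the grip and the lever resists at about 0.65. I measure where the resisting force acts and where the plunger stands relative to the red notch.

```bash
python3 - <<'E'
from h import *
from station import get_image,observe
s=observe();print({k:np.round(s[k],2) for k in("q","contact_force","ft_torque","effort")})
t=get_image("wrist");np.savez("pics/w5.npz",**t)
P=np.array((0.5374,0.1146,.085));ex=np.array([np.cos(-.06),np.sin(-.06),0]);ey=np.array([-ex[1],ex[0],0])
for a in(.42,-.2,-.3,-.42):
  for r,y in((.052,.014),(.052,0),(.093,0),(.125,0)):
    B=P+r*(np.sin(a)*ex+np.cos(a)*np.array([0,0,1]))+y*ey
    u=proj(t,B);print(a,r,y,np.round(B,3),np.round(u,1), end=' ')
    c,r_=int(round(u[0])),int(round(u[1]))
    if r_<480:
      z=float(t["z_map"][r_,c]);print(t["color"][r_,c],np.round(t["R"].T@(z*np.array([(c-t["cx"])/t["fx"],(r_-t["cy"])/t["fy"],1])-t["t"]),3))
    else: print()
# 3D of red/orange paint and of red/green pixels
h=cv2.cvtColor(t["color"],cv2.COLOR_RGB2HSV)
vv,uu=np.mgrid[:480,:640]
Z=t["z_map"];X=np.stack([(uu-t["cx"])/t["fx"]*Z,(vv-t["cy"])/t["fy"]*Z,Z],-1)
X=(X-t["t"])@t["R"]
L=np.stack([(X-P)@ex,(X-P)@ey,X[...,2]-.085],-1)
for n,m in(("red",((h[...,0]<5)|(h[...,0]>172))&(h[...,1]>150)),("orange",(h[...,0]>=6)&(h[...,0]<20)&(h[...,1]>100)),("green",(h[...,0]>50)&(h[...,0]<85)&(h[...,1]>80))):
  m=m&(Z>0)&(abs(L[...,1])<.05)&(abs(L[...,0])<.08)
  k,lab,st,ce=cv2.connectedComponentsWithStats(m.astype(np.uint8))
  for i in range(1,k):
    if st[i][4]>15: q=L[lab==i];print(n,st[i],"local mm lo/hi",(q.min(0)*1e3).round(),(q.max(0)*1e3).round())
# rod: points with local y within 5mm, height .02-.09
E
```

```text
{'q': array([ 0.32,  0.17, -0.69,  1.78,  0.12,  1.21, -1.99]), 'contact_force': array([23.54, -0.49,  0.5 ]), 'ft_torque': array([-0.63, -5.03, -0.02]), 'effort': array([-3.300e+00, -4.085e+01, -7.740e+00, -2.651e+01, -3.560e+00,
        6.750e+00, -1.000e-02])}
0.42 0.052 0.014 [0.559 0.127 0.132] [293.  155.2] [41 77 62] [0.56  0.127 0.136]
0.42 0.052 0 [0.559 0.113 0.132] [323.2 157. ] [102 109 118] [0.556 0.113 0.097]
0.42 0.093 0 [0.575 0.112 0.17 ] [327.3 118. ] [32 33 34] [0.578 0.109 0.019]
0.42 0.125 0 [0.588 0.112 0.199] [332.5  70. ] [55 56 61] [0.61  0.106 0.018]
-0.2 0.052 0.014 [0.528 0.129 0.136] [289.8 223.3] [121 126 134] [0.53  0.128 0.145]
-0.2 0.052 0 [0.527 0.115 0.136] [319.2 224.9] [113 117 121] [0.528 0.115 0.139]
-0.2 0.093 0 [0.519 0.116 0.176] [318.5 268.5] [122 125 132] [0.517 0.116 0.172]
-0.2 0.125 0 [0.513 0.116 0.208] [317.6 318.8] [12 12 13] [0.515 0.116 0.212]
-0.3 0.052 0.014 [0.523 0.129 0.135] [289.5 232.9] [117 111 105] [0.525 0.129 0.143]
-0.3 0.052 0 [0.522 0.116 0.135] [318.6 234.5] [113 116 121] [0.525 0.115 0.148]
-0.3 0.093 0 [0.51  0.116 0.174] [317.1 288. ] [113 118 122] [0.514 0.116 0.183]
-0.3 0.125 0 [0.501 0.117 0.204] [315.5 347.8] [20 18 20] [0.508 0.117 0.218]
-0.42 0.052 0.014 [0.517 0.13  0.132] [289.3 243.4] [ 97  99 107] [0.524 0.128 0.158]
-0.42 0.052 0 [0.516 0.116 0.132] [317.9 245. ] [ 95  98 107] [0.524 0.116 0.159]
-0.42 0.093 0 [0.5   0.117 0.17 ] [315.7 308.1] [13 11 15] [0.516 0.117 0.206]
-0.42 0.125 0 [0.487 0.118 0.199] [313.3 375.8] [12 10 12] [0.499 0.118 0.219]
red [275 221   8  17  90] local mm lo/hi [-28.  17.  12.] [-15.  24.  58.]
red [296 222  12  18 151] local mm lo/hi [-27.   6.  11.] [-12.  10.  59.]
red [332 224  31  18 507] local mm lo/hi [-27. -25.  12.] [-17.  -8.  15.]
orange [282 234  15   6  64] local mm lo/hi [-17.  10.  56.] [-13.  17.  71.]
green [ 278  123   93   48 2126] local mm lo/hi [ 15. -25. -67.] [36. 27. 59.]
```

```bash
for i in 1 2 3; do python3 -m jog '[[0.003,0,0,0,0,0],[0.003,0,0,0,0,0]]' | grep -E "tcp_pos|contact|width"; done; python3 -m jog '[[0,0,0,0,0,0],[0,0,0,0,0,0],[0,0,0,0,0,0]]' 0.2 | grep -E "tcp_pos|contact|width"; cat >> h.py <<'E'
P=np.array((0.5374,0.1146,.085));ex=np.array([np.cos(-.06),np.sin(-.06),0]);ey=np.array([-ex[1],ex[0],0])
def local(t):
    vv,uu=np.mgrid[:480,:640];Z=t["z_map"]
    X=np.stack([(uu-t["cx"])/t["fx"]*Z,(vv-t["cy"])/t["fy"]*Z,Z],-1);X=(X-t["t"])@t["R"]
    return np.stack([(X-P)@ex,(X-P)@ey,X[...,2]-.085],-1)
def ball(t):
    from scipy.optimize import least_squares
    L=local(t);m=(t["z_map"]>0)&(abs(L[...,1])<.011)&(L[...,2]>.112)&(L[...,2]<.15)&(abs(L[...,0])<.08)&(t["color"].max(2)<70)
    q=L[m]
    f=lambda a:np.hypot(np.hypot(q[:,0]-.125*np.sin(a[0]),q[:,1]),q[:,2]-.125*np.cos(a[0]))-.015
    r=least_squares(f,[-.25],loss="soft_l1",f_scale=.001);return r.x[0],len(q),np.median(abs(f(r.x)))
E
python3 - <<'E'
from h import *
from station import get_image
print(ball(get_image("wrist")),ball(dict(np.load("pics/w5.npz"))))
E
```

```text
tcp_pos: [0.5049, 0.1171, 0.2074]
contact_force: [14.2, -3.1, 11.1]
grip_width: 0.0269
tcp_pos: [0.5063, 0.117, 0.2077]
contact_force: [6.2, -4.8, 17.8]
grip_width: 0.027
tcp_pos: [0.508, 0.1168, 0.208]
contact_force: [-2.2, -6.8, 24.3]
grip_width: 0.0268
tcp_pos: [0.5047, 0.1179, 0.2037]
contact_force: [0.1, -0.2, 0.1]
grip_width: 0.0515
(np.float64(-0.2342344808813302), 6215, np.float64(0.0003542404148315116)) (np.float64(-0.29410671381077), 5607, np.float64(0.00034946899765717424))
```

The lever springs elastically, resting at a lean of -0.234 and reaching -0.294 at 24 N, so something catches. I profile the quadrant edge and lever from depth, without viewing a picture.

```bash
python3 - <<'E'
from h import *
from station import get_image
t=get_image("wrist");np.savez("pics/w6.npz",**t);L=local(t)
for y0,y1 in((.004,.009),(.009,.013),(.013,.017),(.017,.024)):
  m=(t["z_map"]>0)&(L[...,1]>y0)&(L[...,1]<y1)&(L[...,2]>-.02)&(abs(L[...,0])<.08)
  q=L[m];a=np.arctan2(q[:,0],q[:,2]);r=np.hypot(q[:,0],q[:,2]);c=t["color"][m]
  print("y",y0)
  for k in np.arange(-.6,.7,.06):
    s=(a>k)&(a<k+.06)
    if s.sum()>3:print(round(k+.03,2),s.sum(),"r",(np.percentile(r[s],[5,50,95])*1e3).round(1),c[s].mean(0).round(),end=" | ")
  print()
E
```

```text
y 0.004
-0.57 11 r [13.  14.3 15.2] [73. 78. 83.] | -0.51 12 r [12.3 13.4 14.6] [75. 81. 86.] | -0.45 12 r [11.9 12.9 13.9] [76. 82. 87.] | -0.39 11 r [11.4 12.6 14.2] [88. 93. 99.] | -0.33 10 r [ 12.3  13.1 135.8] [ 92.  99. 107.] | -0.27 277 r [ 88.4 137.  139.2] [43. 45. 49.] | -0.21 675 r [ 88.7 137.  139.4] [40. 40. 43.] | -0.15 1634 r [ 72.5 131.2 179.5] [40. 42. 45.] | -0.09 818 r [179.3 183.3 186.2] [23. 24. 27.] | -0.03 20 r [12.3 13.4 21.1] [110. 114. 122.] | 0.03 12 r [12.4 13.3 17.5] [112. 115. 123.] | 0.09 15 r [12.4 13.7 15. ] [122. 125. 135.] | 0.15 13 r [12.3 13.1 14.4] [133. 136. 147.] | 0.21 15 r [12.4 13.3 14. ] [141. 145. 156.] | 0.27 13 r [12.6 13.5 14.7] [143. 147. 158.] | 0.33 13 r [12.7 13.9 14.7] [137. 141. 152.] | 0.39 13 r [12.3 13.9 14.9] [135. 139. 150.] | 0.45 15 r [12.9 13.8 14.1] [129. 134. 144.] | 0.51 13 r [12.9 14.  14.9] [123. 128. 137.] | 0.57 12 r [13.3 14.1 14.6] [108. 114. 122.] | 0.63 23 r [13.3 14.7 15.9] [100. 108. 115.] | 0.69 25 r [13.7 15.3 17. ] [101. 109. 115.] | 
y 0.009
-0.57 5 r [13.1 14.5 32.5] [76. 65. 68.] | -0.51 4 r [27.4 27.8 3
[... 1915 characters left out ...]
 93. ] [69. 71. 77.] | -0.15 250 r [60.  82.5 89.6] [ 96.  98. 106.] | -0.09 3273 r [171.2 183.8 191.1] [22. 23. 26.] | -0.03 17 r [11.3 12.9 60.6] [101. 105. 113.] | 0.03 18 r [10.8 59.7 61. ] [108. 112. 121.] | 0.09 15 r [11.3 59.2 60.4] [108. 112. 121.] | 0.15 21 r [11.6 12.4 61.3] [109. 113. 121.] | 0.21 19 r [11.8 60.3 61.5] [120. 125. 134.] | 0.27 16 r [11.6 60.2 61.5] [ 99. 108. 113.] | 0.33 18 r [11.5 13.7 60.9] [62. 79. 76.] | 0.39 16 r [12.1 13.6 57.9] [64. 79. 79.] | 0.45 17 r [12.  55.3 58.4] [54. 74. 71.] | 0.51 20 r [12.3 58.  62.7] [49. 71. 66.] | 0.57 28 r [12.8 61.7 65.4] [70. 83. 84.] | 0.63 19 r [13.5 15.1 65.3] [ 94.  99. 106.] | 0.69 13 r [14.3 15.4 16.8] [80. 85. 90.] |
```

```bash
python3 -m jog '[[0,0,-0.06,0,0,0],[0,0,-0.11,0,0,0],[-0.06,0,-0.11,0,0,0],[-0.12,0,-0.11,0,0.02,0],[-0.15,-0.012,-0.06,0,0.04,0],[-0.15,-0.012,-0.013,0,0.06,0],[-0.15,-0.012,-0.013,0,0.08,0],[-0.15,-0.012,-0.013,0,0.0955,0],[-0.15,-0.012,-0.013,0,0.0955,0]]' 0.2
python3 - <<'E'
from h import *
from station import get_image
t=get_image("wrist");np.savez("pics/w7.npz",**t);L=local(t)
print(ball(t))
m=(abs(L[...,0])<.12)&(abs(L[...,1])<.06)&(t["z_map"]>0);v,u=np.where(m)
print(u.min(),u.max(),v.min(),v.max())
x0,x1,y0,y1=max(u.min(),0),u.max(),v.min(),v.max()
im=t["color"][y0:y1,x0:x1,::-1];k=min(790/im.shape[1],590/im.shape[0]);cv2.imwrite("pics/w7.png",cv2.resize(im,None,fx=k,fy=k))
print(k)
E
```

```text
clock: 11.3
tcp_pos: [0.385, 0.1217, 0.2167]
tcp_rot: [3.119, -0.528, -0.003]
contact_force: [0.7, -1.8, 0.9]
grip_width: 0.0512
grasp_force: 0.0
(np.float64(-0.22947030189369205), 3740, np.float64(0.0004281947505505989))
238 402 1 310
1.9093851132686084
```

View pics/w7.png

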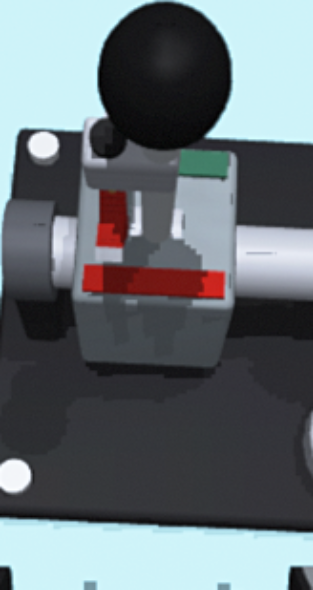

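The view shows the carrier above the red end of the quadrant (red strip at crop (110,215)), with nothing lodged on the near side. I get the red-side profile from this depth map.

```bash
python3 - <<'E'
from h import *
t=dict(np.load("pics/w7.npz"));L=local(t)
for y0,y1 in((-.006,.006),(.010,.018),(.018,.026)):
  m=(t["z_map"]>0)&(L[...,1]>y0)&(L[...,1]<y1)&(L[...,2]>.02)&(abs(L[...,0])<.08)
  q=L[m];a=np.arctan2(q[:,0],q[:,2]);r=np.hypot(q[:,0],q[:,2]);c=t["color"][m]
  print("y",y0)
  for k in np.arange(-.8,.0,.04):
    s=(a>k)&(a<k+.04)
    if s.sum()>3:print(round(k+.02,2),s.sum(),"r",(np.percentile(r[s],[2,25,50,75,98])*1e3).round(1),c[s].mean(0).round(),end=" | ")
  print()
E
```

```text
y -0.006
-0.42 6 r [22.  22.5 23.  24.6 26. ] [88. 91. 94.] | -0.38 24 r [22.3 24.2 25.7 29.  31.5] [88. 91. 95.] | -0.34 559 r [ 27.9 125.6 129.7 132.2 134.7] [23. 24. 25.] | -0.3 1135 r [ 35.6  77.8  95.9 136.5 139. ] [51. 53. 56.] | -0.26 678 r [ 43.3  96.7 138.8 139.7 141. ] [47. 48. 51.] | -0.22 430 r [ 40.5 139.3 139.8 140.3 141.2] [33. 33. 36.] | -0.18 284 r [136.4 138.  138.6 139.1 140.2] [23. 23. 25.] | -0.14 79 r [133.3 134.9 135.7 136.6 137.4] [67. 85. 92.] | 
y 0.01
-0.62 12 r [62.2 62.7 63.1 63.5 64.2] [166. 172. 185.] | -0.58 64 r [62.2 62.8 63.4 63.7 64.8] [174. 180. 194.] | -0.54 57 r [61.9 62.6 63.2 63.6 65.1] [169.  85.  87.] | -0.5 59 r [59.7 60.9 61.2 62.  64.3] [161.  31.  26.] | -0.46 46 r [57.3 58.5 59.1 59.5 60.2] [145.  28.  25.] | -0.42 45 r [53.8 55.4 56.2 57.3 58.1] [115.  22.  19.] | -0.38 52 r [53.6 54.2 54.7 55.1 56. ] [95. 19. 17.] | -0.34 63 r [54.8 55.6 56.2 56.9 69.8] [91. 20. 19.] | -0.3 371 r [ 56.5  75.8  85.4  89.9 131.9] [76. 66. 70.] | -0.26 310 r [ 58.   91.6  93.2 131.9 135.4] [32. 29. 30.] | -0.22 211 r [ 91.1  92.5  93.6 133.6 135.8] [28. 29. 31.] | -0.18 79 r [ 89.3  92.1  92.8 131.  134.7] [71. 78. 84.] | -0.14 6 r [88.8 89.  89.1 89.4 89.6] [186. 205. 219.] | 
y 0.018
-0.3 57 r [71.9 78.1 83.5 87.7 89.9] [ 94.  97. 104.] | -0.26 35 r [87.4 88.1 89.  89.4 90.3] [170. 175. 189.] | -0.22 30 r [87.2 88.5 89.2 89.9 92.6] [143. 147. 158.] | -0.18 25 r [87.8 88.8 89.1 89.4 90.8] [187. 193. 207.] | -0.14 5 r [87.8 88.7 88.9 88.9 89.9] [191. 213. 224.] |
```

Nothing blocks the geometry: the red notch bottom is clear at about -0.38, so it can only be a stiff ride-in. I return to the +x side with shut fingers and push in small steps, logging force against travel.

```bash
python3 -m jog '[[0.035,0,-0.05,0,-0.02,0],[0.07,0,-0.103,0,-0.04,0],[0.1,0,-0.09,0,-0.06,0],[0.15,0.014,-0.05,0,-0.08,0],[0.2,0.014,0,0,-0.0955,0],[0.243,0.014,0.035,0,-0.0955,0],[0.243,0.014,0.035,0,-0.0955,0],[0.243,0.014,0.035,0,-0.0955,0]]' -1 60
python3 -m jog '[[0,0,0.05,0,0,0],[0,0,0.1,0,0,0],[0,0,0.117,0,0,0],[0,0,0.117,0,0,0],[-0.02,0,0.117,0,0,0],[-0.02,0,0.117,0,0,0]]'
```

```text
clock: 12.15
tcp_pos: [0.5694, 0.1089, 0.2871]
tcp_rot: [3.125, 0.081, -0.017]
contact_force: [-0.5, -0.5, 0.5]
grip_width: 0.0005
grasp_force: 0.0
clock: 12.75
tcp_pos: [0.5445, 0.1092, 0.2007]
tcp_rot: [3.124, 0.073, -0.015]
contact_force: [-0.4, 0.0, 0.3]
grip_width: 0.0002
grasp_force: 0.0
```

```bash
python3 -m jog '[[0.005,-0.009,0,-0.0027,0.0117,0.0024],[0.005,-0.009,0,-0.0027,0.0117,0.0024],[0.005,-0.009,0,-0.0027,0.0117,0.0024]]' | grep -E "tcp|contact"
for i in 1 2 3 4 5 6 7; do python3 -m jog '[[-0.005,0,0,0,0,0],[-0.005,0,0,0,0,0]]' | grep -E "tcp_pos|contact"; done; python3 -c "
from station import observe;s=observe();print(s['clock'],s['ft_torque'])"
```

```text
tcp_pos: [0.549, 0.116, 0.1989]
tcp_rot: [3.106, 0.001, -0.027]
contact_force: [0.6, 0.3, -0.9]
tcp_pos: [0.5445, 0.1154, 0.1976]
contact_force: [0.4, 0.1, -0.1]
tcp_pos: [0.5402, 0.1158, 0.1974]
contact_force: [0.0, -0.6, 0.9]
tcp_pos: [0.5362, 0.1161, 0.1975]
contact_force: [-0.3, 0.7, 0.6]
tcp_pos: [0.533, 0.116, 0.1975]
contact_force: [4.6, -0.2, -3.5]
tcp_pos: [0.5307, 0.1161, 0.1975]
contact_force: [15.8, 1.2, -10.8]
tcp_pos: [0.5286, 0.1161, 0.1979]
contact_force: [25.2, 1.6, -15.7]
tcp_pos: [0.5246, 0.116, 0.1981]
contact_force: [20.4, -0.6, -9.5]
14.45 [ 0.13776623 -4.05675765  0.15712663]
```

```bash
for i in 1 2 3 4; do python3 -m jog '[[-0.004,0,0,0,0,0],[-0.004,0,0,0,0,0]]' | grep -E "tcp_pos|contact"; done
```

```text
tcp_pos: [0.5177, 0.1163, 0.1975]
contact_force: [0.2, 0.5, -1.0]
tcp_pos: [0.5138, 0.1166, 0.1975]
contact_force: [-0.0, -0.8, -0.5]
tcp_pos: [0.5116, 0.1167, 0.1975]
contact_force: [7.8, -0.0, -5.0]
tcp_pos: [0.5097, 0.1166, 0.1977]
contact_force: [16.1, -0.3, -10.7]
```

The lever popped over a hump and the force fell to zero at x = 0.518, so it appears to be in the notch. I back off and check.

```bash
python3 -m jog '[[0.01,0,0,0,0,0],[0.03,0,0,0,0,0],[0.05,0,0,0,0,0],[0.05,0,-0.06,0,0,0],[0.05,0,-0.12,0,0,0],[0.02,0.06,-0.12,0,0,0],[-0.04,0.12,-0.12,0,0,0],[-0.04,0.12,-0.12,0,0,0]]' 1 40
python3 - <<'E'
from h import *
from station import get_image
t=get_image("wrist");print(ball(t));d=get_image("scene");L=local(d)
print("scene",ball(d))
from station import observe;s=observe();print(s["tcp_pos"],s["tcp_rot"])
E
```

```text
clock: 16.05
tcp_pos: [0.4711, 0.0224, 0.2975]
tcp_rot: [3.104, 0.002, -0.032]
contact_force: [0.7, 0.2, 0.2]
grip_width: 0.0856
grasp_force: 0.0
(np.float64(-0.39453727071191813), 2150, np.float64(0.0003570903503238663))
scene (np.float64(-0.24572259676239674), 76, np.float64(0.004594617670211814))
[0.47159081 0.0229725  0.29776799] [ 3.10446058e+00  1.11521134e-03 -3.21315022e-02]
```

The lever sits at -0.395, which matches the measured notch bottom. Next I go above the handle, level the tool and refine the handle position from depth.

```bash
python3 -m jog '[[0.05,0.05,0,0.006,0,-0.005],[0.097,0.102,0,0.006,0,-0.005],[0.097,0.102,0,0.006,0,-0.005],[0.097,0.102,0,0.006,0,-0.005],[0.097,0.102,0,0.006,0,-0.005]]' 1 40
python3 - <<'E'
from h import *
from station import get_image
t=get_image("wrist");L=local(t)
X=P*[1,1,0]+L[...,:1]*ex+L[...,1:2]*ey;X[...,2]=L[...,2]+.085
m=(t["z_map"]>0)&(X[...,2]>.205)&(X[...,2]<.228)&(np.hypot(X[...,0]-.55,X[...,1]+.061)<.03)
q=X[m];print(len(q),q.mean(0),np.percentile(q,[2,98],axis=0).round(4).tolist())
h=cv2.cvtColor(t["color"],cv2.COLOR_RGB2HSV);m=(X[...,2]>.15)&(X[...,2]<.168)&(h[...,0]>100)&(h[...,0]<125)&(h[...,1]>120)
q=X[m][:,:2]
from scipy.optimize import least_squares
r0=np.hypot(*(q-[.5245,-.095]).T);q=q[(r0>.036)]
r=least_squares(lambda p:np.hypot(q[:,0]-p[0],q[:,1]-p[1])-p[2],[.5245,-.095,.046],loss="soft_l1",f_scale=.003);print("wheel",len(q),r.x)
E
```

```text
clock: 16.65
tcp_pos: [0.5484, -0.0568, 0.2995]
tcp_rot: [-3.14, 0.003, 0.004]
contact_force: [-0.8, 1.2, 0.4]
grip_width: 0.0853
grasp_force: 0.0
1245 [ 0.55586292 -0.06209501  0.21585692] [[0.5467, -0.0715, 0.2065], [0.5635, -0.0528, 0.2192]]
wheel 6895 [ 0.52809124 -0.09413248  0.04533628]
```

```bash
python3 -m jog '[[0.0044,0,0.05,0,0,0],[0.0044,0,0.1,0,0,0],[0.0044,0,0.128,0,0,0],[0.0044,0,0.128,0,0,0],[0.0044,0,0.128,0,0,0]]' 1 50 | grep -E "tcp|contact";python3 -m jog '[[0,0,0,0,0,0],[0,0,0,0,0,0],[0,0,0,0,0,0],[0,0,0,0,0,0],[0,0,0,0,0,0],[0,0,0,0,0,0]]' -1 50
```

```text
tcp_pos: [0.5519, -0.0571, 0.1986]
tcp_rot: [-3.14, 0.001, 0.004]
contact_force: [-0.2, -1.1, 0.6]
clock: 17.8
tcp_pos: [0.5521, -0.0592, 0.1982]
tcp_rot: [-3.141, 0.001, 0.002]
contact_force: [-2.5, -3.7, 6.0]
grip_width: 0.0186
grasp_force: 48.7
```

```bash
python3 - <<'E'
import numpy as np
a0=.95;R=.05375
for i in range(1,21):
    a=a0-i*2*np.pi/20;print([round(R*(np.cos(a)-np.cos(a0)),3),round(-R*(np.sin(a)-np.sin(a0)),3),0,0,0,0],end=',')
E
```

```text
[np.float64(0.012), np.float64(0.012), 0, 0, 0, 0],[np.float64(0.02), np.float64(0.027), 0, 0, 0, 0],[np.float64(0.022), np.float64(0.043), 0, 0, 0, 0],[np.float64(0.02), np.float64(0.06), 0, 0, 0, 0],[np.float64(0.012), np.float64(0.075), 0, 0, 0, 0],[np.float64(0.001), np.float64(0.087), 0, 0, 0, 0],[np.float64(-0.014), np.float64(0.095), 0, 0, 0, 0],[np.float64(-0.031), np.float64(0.097), 0, 0, 0, 0],[np.float64(-0.047), np.float64(0.095), 0, 0, 0, 0],[np.float64(-0.063), np.float64(0.087), 0, 0, 0, 0],[np.float64(-0.075), np.float64(0.076), 0, 0, 0, 0],[np.float64(-0.082), np.float64(0.061), 0, 0, 0, 0],[np.float64(-0.085), np.float64(0.044), 0, 0, 0, 0],[np.float64(-0.083), np.float64(0.027), 0, 0, 0, 0],[np.float64(-0.075), np.float64(0.012), 0, 0, 0, 0],[np.float64(-0.063), np.float64(0.0), 0, 0, 0, 0],[np.float64(-0.048), np.float64(-0.007), 0, 0, 0, 0],[np.float64(-0.032), np.float64(-0.01), 0, 0, 0, 0],[np.float64(-0.015), np.float64(-0.008), 0, 0, 0, 0],[np.float64(-0.0), np.float64(-0.0), 0, 0, 0, 0],
```

```bash
python3 -m jog '[[0.012,0.012,0,0,0,0],[0.02,0.027,0,0,0,0],[0.022,0.043,0,0,0,0],[0.02,0.06,0,0,0,0],[0.012,0.075,0,0,0,0],[0.012,0.075,0,0,0,0],[0.012,0.075,0,0,0,0],[0.012,0.075,0,0,0,0]]'
```

```text
clock: 18.6
tcp_pos: [0.5628, -0.1202, 0.1983]
tcp_rot: [3.14, -0.002, 0.001]
contact_force: [5.9, -7.9, 1.7]
grip_width: 0.0187
grasp_force: 49.4
```

```bash
python3 -m jog '[[-0.011,0.012,0,0,0,0],[-0.026,0.02,0,0,0,0],[-0.043,0.022,0,0,0,0],[-0.059,0.02,0,0,0,0],[-0.075,0.012,0,0,0,0],[-0.075,0.012,0,0,0,0],[-0.075,0.012,0,0,0,0]]' | grep -E "clock|tcp_pos|contact|width"; python3 -m jog '[[-0.012,-0.011,0,0,0,0],[-0.019,-0.026,0,0,0,0],[-0.022,-0.043,0,0,0,0],[-0.02,-0.06,0,0,0,0],[-0.012,-0.075,0,0,0,0],[-0.012,-0.075,0,0,0,0],[-0.012,-0.075,0,0,0,0]]'| grep -E "clock|tcp_pos|contact|width"
```

```text
clock: 19.3
tcp_pos: [0.5011, -0.1283, 0.1982]
contact_force: [-6.0, -2.1, 8.3]
grip_width: 0.0186
clock: 20.0
tcp_pos: [0.4942, -0.0682, 0.1983]
contact_force: [12.3, -5.6, -1.1]
grip_width: 0.0187
```

```bash
python3 -m jog '[[0.011,-0.012,0,0,0,0],[0.026,-0.019,0,0,0,0],[0.043,-0.022,0,0,0,0],[0.06,-0.02,0,0,0,0],[0.075,-0.012,0,0,0,0],[0.087,0,0,0,0,0],[0.094,0.015,0,0,0,0],[0.094,0.015,0,0,0,0]]' | grep -E "clock|tcp_pos|contact|width"; for i in 1 2 3 4; do python3 -m jog '[[0,0.007,0,0,0,0],[0,0.007,0,0,0,0]]'| grep -E "clock|tcp_pos|contact|width"; done
```

```text
clock: 20.8
tcp_pos: [0.5685, -0.0801, 0.1982]
contact_force: [3.0, -2.3, 6.5]
grip_width: 0.0189
clock: 21.0
tcp_pos: [0.5694, -0.0834, 0.1983]
contact_force: [10.5, 1.9, 1.5]
grip_width: 0.0191
clock: 21.2
tcp_pos: [0.5704, -0.0884, 0.1984]
contact_force: [15.8, 2.8, -0.3]
grip_width: 0.019
clock: 21.4
tcp_pos: [0.5709, -0.0945, 0.1984]
contact_force: [19.6, 1.6, -3.0]
grip_width: 0.0187
clock: 21.6
tcp_pos: [0.5708, -0.0977, 0.1984]
contact_force: [16.2, 7.4, -1.8]
grip_width: 0.019
```

```bash
for i in 1 2; do python3 -m jog '[[0.001,0.004,0,0,0,0],[0.001,0.004,0,0,0,0]]'| grep -E "clock|tcp_pos|contact|width"; done;  python3 -m jog '[[0,0,0,0,0,0],[0,0,0,0,0,0],[0,0,0,0,0,0]]'| grep -E "clock|tcp_pos|contact|width"
```

```text
clock: 21.8
tcp_pos: [0.5709, -0.0979, 0.1983]
contact_force: [10.8, 17.1, 4.0]
grip_width: 0.0189
clock: 22.0
tcp_pos: [0.571, -0.0981, 0.1982]
contact_force: [4.2, 26.6, 7.0]
grip_width: 0.0186
clock: 22.3
tcp_pos: [0.571, -0.0981, 0.1983]
contact_force: [3.9, 27.6, 6.8]
grip_width: 0.0185
```

The wheel is on its seat: 27 N tangential and no travel. Now I work out the two turns back.

```bash
python3 - <<'E'
import numpy as np
a0=-.07;R=.05375
for i in range(1,21):
    a=a0+i*2*np.pi/20;print("[%.3f,%.3f,0,0,0,0]"%(R*(np.cos(a)-np.cos(a0)),-R*(np.sin(a)-np.sin(a0))),end=',')
E
```

```text
[-0.001,-0.017,0,0,0,0],[-0.008,-0.032,0,0,0,0],[-0.019,-0.045,0,0,0,0],[-0.033,-0.054,0,0,0,0],[-0.050,-0.057,0,0,0,0],[-0.067,-0.056,0,0,0,0],[-0.082,-0.049,0,0,0,0],[-0.095,-0.038,0,0,0,0],[-0.103,-0.024,0,0,0,0],[-0.107,-0.008,0,0,0,0],[-0.106,0.009,0,0,0,0],[-0.099,0.025,0,0,0,0],[-0.088,0.037,0,0,0,0],[-0.074,0.046,0,0,0,0],[-0.057,0.050,0,0,0,0],[-0.041,0.048,0,0,0,0],[-0.025,0.042,0,0,0,0],[-0.012,0.031,0,0,0,0],[-0.004,0.016,0,0,0,0],[0.000,0.000,0,0,0,0],
```

First I relieve the offset, then make the first turn.

```bash
python3 -m jog '[[0,-0.0075,0,0,0,0],[0,-0.0075,0,0,0,0]]'| grep -E "clock|tcp_pos|contact"; python3 -m jog '[[-0.001,-0.017,0,0,0,0],[-0.008,-0.032,0,0,0,0],[-0.019,-0.045,0,0,0,0],[-0.033,-0.054,0,0,0,0],[-0.050,-0.057,0,0,0,0],[-0.067,-0.056,0,0,0,0],[-0.082,-0.049,0,0,0,0],[-0.095,-0.038,0,0,0,0],[-0.103,-0.024,0,0,0,0],[-0.107,-0.008,0,0,0,0],[-0.106,0.009,0,0,0,0],[-0.099,0.025,0,0,0,0],[-0.088,0.037,0,0,0,0],[-0.074,0.046,0,0,0,0],[-0.057,0.050,0,0,0,0],[-0.041,0.048,0,0,0,0],[-0.025,0.042,0,0,0,0],[-0.012,0.031,0,0,0,0],[-0.004,0.016,0,0,0,0],[0,0,0,0,0,0]]'
```

```text
clock: 22.5
tcp_pos: [0.571, -0.0977, 0.1983]
contact_force: [8.1, 10.2, 3.5]
clock: 24.5
tcp_pos: [0.5702, -0.1033, 0.1983]
tcp_rot: [3.141, -0.001, 0.002]
contact_force: [3.6, -5.2, 5.1]
grip_width: 0.0187
grasp_force: 51.8
```

```bash
python3 -m jog '[[-0.001,-0.017,0,0,0,0],[-0.008,-0.032,0,0,0,0],[-0.019,-0.045,0,0,0,0],[-0.033,-0.054,0,0,0,0],[-0.050,-0.057,0,0,0,0],[-0.067,-0.056,0,0,0,0],[-0.082,-0.049,0,0,0,0],[-0.095,-0.038,0,0,0,0],[-0.103,-0.024,0,0,0,0],[-0.107,-0.008,0,0,0,0],[-0.106,0.009,0,0,0,0],[-0.099,0.025,0,0,0,0],[-0.088,0.037,0,0,0,0],[-0.074,0.046,0,0,0,0],[-0.057,0.050,0,0,0,0],[-0.041,0.048,0,0,0,0],[-0.025,0.042,0,0,0,0],[-0.012,0.031,0,0,0,0],[-0.004,0.016,0,0,0,0],[0,0,0,0,0,0]]' >/dev/null;  python3 -m jog '[[0,0,0,0,0,0],[0,0,0,0,0,0],[0,0,0,0,0,0]]'
```

```text
clock: 26.8
tcp_pos: [0.5705, -0.1017, 0.1983]
tcp_rot: [-3.14, -0.002, 0.004]
contact_force: [7.4, 1.2, 4.5]
grip_width: 0.0188
grasp_force: 51.8
```

```bash
python3 -m jog '[[0,-0.003,0,0,0,0],[0,-0.006,0,0,0,0],[0,-0.006,0,0,0,0],[0,-0.006,0,0,0,0],[0,-0.006,0,0,0,0],[0,-0.006,0,0,0,0],[0,-0.006,0,0,0,0]]'; python3 - <<'E'
from h import *
from station import get_image
t=get_image("wrist");print("wrist",ball(t));d=get_image("top")
cv2.imwrite("pics/end.png",cv2.resize(d["color"][180:310,200:400,::-1],None,fx=4,fy=4))
E
```

```text
clock: 27.5
tcp_pos: [0.5709, -0.0983, 0.1983]
tcp_rot: [-3.141, -0.003, 0.003]
contact_force: [10.6, -2.0, 2.1]
grip_width: 0.0188
grasp_force: 51.6
wrist (np.float64(-0.25), 0, np.float64(nan))
  return _methods._mean(a, axis=axis, dtype=dtype,
  ret = ret.dtype.type(ret / rcount)
```

View pics/end.png

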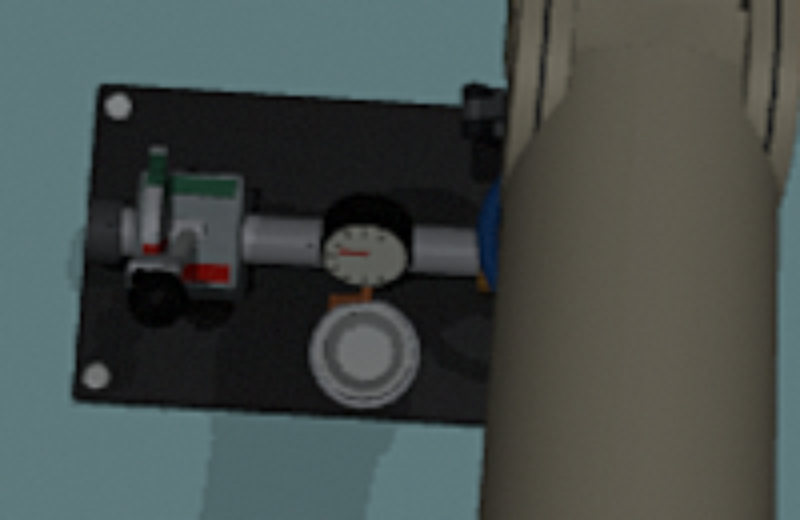

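The ball is at (239,255) in the full top image, exactly where the vent notch predicts (238.9, 254.9). The handle is gripped with 52 N and at rest, so I hand in.

```bash
python3 -c "
from station import hand_in;print(hand_in())"
```

```text
the job is handed in; nothing more can be done
None
```

The job is handed in at 27.5 s on the robot's clock: the lever is in the red vent notch, the throttle was closed to its seat and backed off two turns by my measurement, and the gripper is holding the handle still at about 52 N; hand-in gave no verdict, and I did not re-measure the comparator, caliper or cup at the end.

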